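# Seat a circuit board in its holder and set the thumbscrew

### The arm

A 6-joint arm with a two-finger parallel gripper is mounted at the origin on the work surface. World frame = base frame: x ahead of the robot, y to its left, z up, the work surface at z = 0. Lengths are in m, angles in rad, forces in N, time in s.
With the tool pointing down it reaches from about 0.3 to 0.95 m from the base axis. Payload 3.1 kg.
Tool frame: the origin (TCP) lies between the finger pads; the fingertips stand 25 mm ahead of it and the grasp point (between the pads) lies 6 mm ahead of it; x points along the fingers, z is the direction in which the jaws open and shut, and the axes are right-handed (so a half turn about x gives the same grasp; the last joint's range is limited). The gripper opens to 85 mm and grips with 20 to 120 N. Pads are 22 mm wide; open, the fingers measure 114 mm over their backs; the gripper's body (76 mm by 85 mm) begins 54 mm behind the grasp point. The pads swing forward as they close: fully open they stand 13 mm farther back than shut.
Start: joints at [1.079, 0.308, 1.634, -0, 1.2, -0.07], TCP at [0.256, 0.57, 0.256] pointing down, gripper open.
Joint ranges: [-3.06, 3.06], [-0.79, 1.96], [0.05, 2.63], [-1.19, 4.34], [0.05, 2.64], [-2.94, 2.94]. Speed limits (rad/s): [2.79, 2.79, 3.14, 3.14, 3.14, 3.14].

### API

Orientations are given as a 3x3 rotation matrix whose columns are the frame's x, y, z axes.
In Python, from workcell import r gives the robot as it stands. Calls block until the motion is done:
- r.goto(position, orientation): joint-space move of the TCP to a pose.
- r.move_straight(position, frame=None, vel=0.15, contact_N=None): straight line of the TCP; frame=None keeps the orientation; vel is the mean speed in m/s. With contact_N (N) it stops when the force on the tool has changed by that much, and returns True; else False.
- r.move_joints(angles): joint-space move.
- r.move_gripper(opening, effort=None): finger opening in m; effort is the grip in N (None keeps the last); returns when the fingers have stopped.
- r.wait(seconds).
- r.ik(position, orientation): joint angles nearest the present ones, or None.
- r.state(): the state.
- r.snapshot(name): name is "scene" or "top"; returns a dict with "frame" (384x512x3 uint8, red, green, blue), "K" (3x3 intrinsics, pixels), "R" (3x3) and "t" (3): a world point X has camera coordinates R X + t. Camera axes: x right, y down, z forward; pixel columns grow to the right and rows downward; lengths in m; the calibration is good to about 2 mm. A picture is of the moment at which its call begins. There is no depth.
A pose or a line that the arm cannot do raises r.PlanningError and nothing moves.
- r.finish_job(): hands the job in, once; it reports no verdict.
The state is a dict: "time": time; "qpos": joint angles; "dq": joint speeds; "effort": joint torques, N m; "position": TCP position; "tool_rot": TCP orientation; "contact_force": force on the tool from outside, world axes, zero at the start; "wrist_torque": the same for the moment, N m; "grip_width": finger opening in m.
Only numpy, scipy, OpenCV 4.12 (cv2) and the standard library are available. Lean on these libraries where they do the work, as an engineer would, in place of code of your own. Each camera call takes 0.05 s, during which the arm holds its last target. There are 200 camera calls.

### The job

Set the blue circuit board, right way up, gently down on the two raised ledges of the board holder, between the fixed lip and the sliding jaw, roughly centred along the ledges, and let go of it. Then turn the red thumbscrew clockwise until it seats, with the jaw gripping the board against the lip, and back it off a quarter turn so that the board has a little play for heating. Finish still gripping the thumbscrew there, and leave the other things on the bench alone.

Things in the scene. Friction and masses are not known exactly. Their poses are not given: they have to be found in the camera images.
- blue_board_grip (a point): Grip point in the black finned heat sink at the middle of the blue board, on the board's centre axis, 28 mm above its underside; z up. Heat sink 36 mm along x, 24 mm along y (grip across this), top 44 mm above the underside. Grip no lower: the fingers reach down beside it to the board.
- blue_board: The blue circuit board, loose, about 0.12 kg, 80 mm (x) by 60 mm (y), 4 mm thick, with the heat sink in the middle; other parts on it reach 14 mm above its underside. Origin under its centre. Starts flat on the table. Turned end for end it fits the holder as well.
- bed (a point): Where the underside of the board is to rest: a point level with the tops of the holder's two ledges, 40 mm above the table. z up, x along the ledges, y from the fixed lip across to the thumbscrew. Put the board's centre at its x = 0, y = 0 with the board's x along this x, either way round.
- holder: Board holder fixed to the table, base 120 x 190 mm, axes as bed. In bed's y: lip face at -32.5 mm (7 mm above the ledge); ledges -32.5 to -20.5 and +15.5 to +49.5 mm, each 100 mm long; jaw face at 36.1 mm less 2.5 mm per rad of screw, so lip and jaw start 65 to 68 mm apart. Origin on the table under the clamped board's centre, at y = -2.5 mm.
- jaw: The sliding dark steel jaw of the holder, 90 mm long, 10 mm thick, 8 mm high, lying on the ledge nearer the thumbscrew and moved only by it. Origin in the middle of its face towards the board, at its lower edge.
- knob_grip (a point): Grip point of the red thumbscrew, on its upright axis, 71 mm above the table, 94.5 mm from bed along bed's y; turns with it. Disc 44 mm across, top at 48 mm; on it a wing bar 42 mm along this x, 14 mm thick along y, from 48 to 78 mm above the table: pinch it across its thickness from above. White mark on the bar's -x end.
- screw (a joint): Thumbscrew angle, rad; grows clockwise seen from above, closing the jaw 2.5 mm per rad. Starts at 0.4 to 1.4; seats at a firm stop at 3.6 with the jaw pressing the board on the lip. A quarter turn back is 2.03. Stays where left (friction about 0.06 N m); may be turned in several grasps.
- green_board: Green circuit board, the same shape as the blue one but with a silver heat sink (80 x 60 mm, 44 mm tall). A bystander, to be left alone; origin under its centre.
- spool: Bystander: green solder spool standing on its flange, 54 mm across, 34 mm tall. Origin under its centre.
- glue_gun: Bystander: black glue gun with a yellow nozzle lying on its side, about 170 x 120 mm, 36 mm tall. Origin on the table under the barrel, 50 mm from its rear end; barrel along its x.
- multimeter: Bystander: yellow multimeter lying flat, 140 x 75 x 42 mm. Origin under its centre.
- screwdriver: Bystander: screwdriver lying flat along its x.
- flux_jar: Bystander: small amber jar with a white cap, 44 mm across, 45 mm tall. Origin under its centre.
- adapter: Bystander: black power adapter, 85 x 50 x 32 mm. Origin under its centre.
Not all that is in view belongs to the job. Leave any orange or pink look-alike of the blue_board alone.

How it is judged:
On the way, in this order (a step that is already met when the one before it is completed fails the run):
1. the blue board lies flat on both ledges between lip and jaw, let go, with the thumbscrew still open (z of blue_board_grip in the frame of bed between 0.025 and 0.031 m and x of blue_board_grip in the frame of bed between -0.015 and 0.015 m and y of blue_board_grip in the frame of bed between -0.008 and 0.008 m and angle between the x axis of blue_board_grip and the x axis of bed, either way round below 0.12 rad and angle between blue_board_grip's own z axis and vertical below 0.06 rad and contact force between each of the arm, the fingers and blue_board below 0.05 N and linear speed of blue_board below 0.1 m/s and value of joint screw below 2.6 rad), for 0.2 s.
2. the thumbscrew is seated, the jaw pressing on the board (z of blue_board_grip in the frame of bed between 0.025 and 0.031 m and x of blue_board_grip in the frame of bed between -0.015 and 0.015 m and y of blue_board_grip in the frame of bed between -0.008 and 0.008 m and angle between the x axis of blue_board_grip and the x axis of bed, either way round below 0.12 rad and angle between blue_board_grip's own z axis and vertical below 0.06 rad and contact force between each of the arm, the fingers and blue_board below 0.05 N and value of joint screw above 3.5 rad and contact force between jaw and blue_board above 0.5 N), for 0.1 s.
At the end, for the whole second after the job is handed in: Blue board flat on both ledges (within 15 mm along, 8 mm across, 3 mm in height, 0.12 rad of bed), not touched by the robot nor pressed by the jaw; thumbscrew at rest a quarter turn (1.57 +- 0.3 rad) back from its seat and still gripped (over 1 N, grasp point within 30 mm of knob_grip) (z of blue_board_grip in the frame of bed between 0.025 and 0.031 m and x of blue_board_grip in the frame of bed between -0.015 and 0.015 m and y of blue_board_grip in the frame of bed between -0.008 and 0.008 m and angle between the x axis of blue_board_grip and the x axis of bed, either way round below 0.12 rad and angle between blue_board_grip's own z axis and vertical below 0.06 rad and contact force between each of the arm, the fingers and blue_board below 0.05 N and value of joint screw between 1.73 and 2.33 rad and velocity of joint screw between -0.1 and 0.1 rad/s and contact force between the fingers and screw above 1 N and distance between the grasp point and knob_grip below 0.03 m and contact force between jaw and blue_board below 0.5 N); the arm keeps its last pose, push and grip.
It fails at once if the blue board is let go more than 15 mm above the ledges (contact force between the fingers and blue_board below 0.01 N and z of blue_board_grip in the frame of bed above 0.043 m).
It fails at once if the blue board is tipped over (angle between blue_board_grip's own z axis and vertical above 1 rad).
It fails at once if a bystander is moved more than 25 mm (distance of any of green_board, spool, glue_gun, multimeter, screwdriver, flux_jar, adapter from where it was at the start of the episode above 0.025 m).
It also fails if it takes over 58 s, if anything falls off the work surface, if the arm or the gripper's body presses on something with over 40 N, if the wrist force passes 120 N, or if a joint passes its speed limit or range.

## Working session

There is one attempt and no reset: what is moved stays moved. The work goes in short steps, each a Python script; the robot and the scene stay as the last script left them, time stands still between calls to the robot, and variables do not carry over. Pictures are saved under pics/ and viewed, about 8 in all and at most 12, crops included, and the job is handed in when it is done.

```bash
ls; mkdir -p pics; cat > h.py <<'E'
from workcell import r
import numpy as np, cv2
def snap(n,f):
    s=r.snapshot(n); cv2.imwrite(f'pics/{f}.png',s['frame'][:,:,::-1]); np.savez(f'pics/{f}.npz',**{k:s[k] for k in('K','R','t')},frame=s['frame']); return s
def w2p(s,X):
    c=s['R']@np.array(X)+s['t']; p=s['K']@c; return p[:2]/p[2]
def p2w(s,p,z):
    K,R,t=s['K'],s['R'],np.array(s['t']).ravel(); d=R.T@np.linalg.inv(K)@np.array([p[0],p[1],1.]); o=-R.T@t
    return o+d*(z-o[2])/d[2]
def crop(f,g,x0,y0,x1,y1,k):
    im=cv2.imread(f'pics/{f}.png')[y0:y1,x0:x1]; cv2.imwrite(f'pics/{g}.png',cv2.resize(im,None,fx=k,fy=k,interpolation=cv2.INTER_CUBIC))
E
python3 - <<'E'
from h import *
a=snap('top','top0');b=snap('scene','sc0')
im=np.vstack([cv2.imread('pics/top0.png')]);cv2.imwrite('pics/top0b.png',cv2.resize(im,(800,600),interpolation=cv2.INTER_CUBIC))
for s in(a,b):print(-s['R'].T@s['t'],s['K'][0,0])
E
```

```text
pics
[ 0.38750835 -0.03923463  1.41060549] 427.84992775274213
[1.30104731 0.58135722 0.64328208] 373.6283395631292
```

View pics/top0b.png

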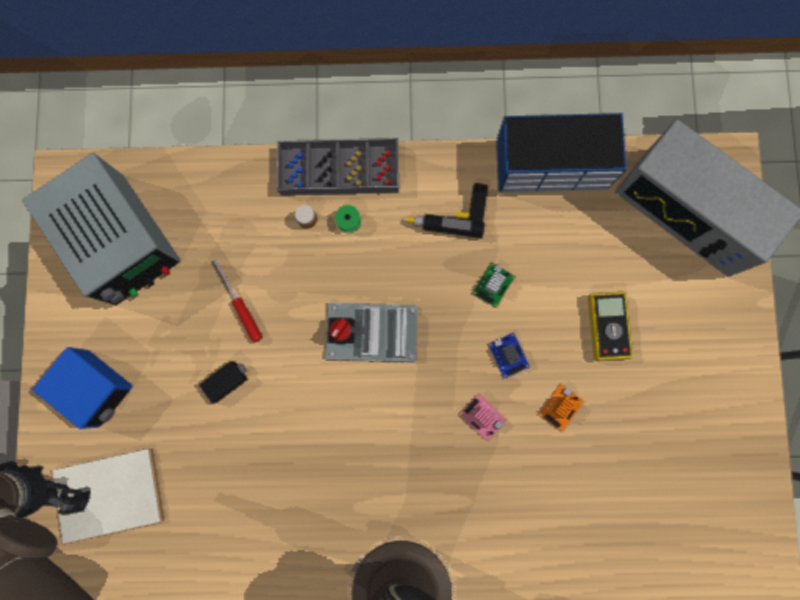

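View pics/sc0.png

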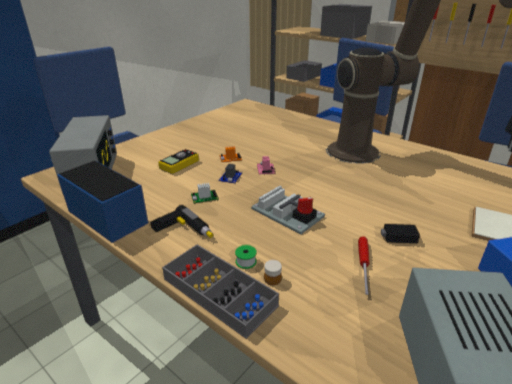

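Top view, in 800x600 pixels. These could be taken for the blue board:
- blue board with black sink, (508,355)
- green board, (494,284)
- pink look-alike, (482,416)
- orange look-alike, (562,407)
- blue box, (82,387)

I choose (508,355) by its description. The holder is at (370,332), with the red thumbscrew at (341,330). Next is a close crop of both.

```bash
python3 - <<'E'
from h import *
crop('top0','c1',200,180,360,260,5)
crop('top0','c2',305,205,345,245,15)
E
```

```text
(no output)
```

View pics/c1.png

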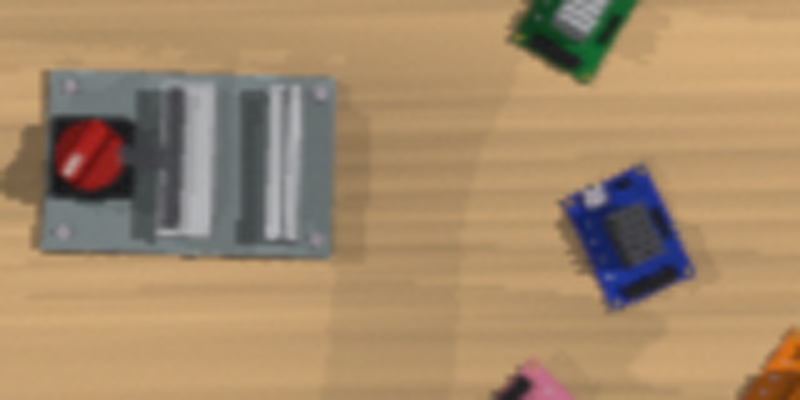

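View pics/c2.png

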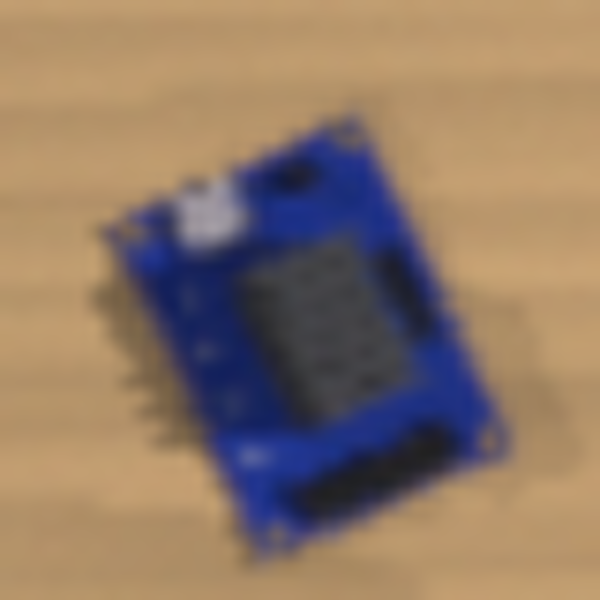

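The close crop confirms it: blue with a black finned sink, corners at about (112,232), (355,115), (505,460) and (255,555) in the x15 crop. In the x5 crop the holder base corners are (48,70), (335,77), (332,257) and (42,250). The ledge edges facing the gap are at columns 214 and 268, and the bar's white mark is at (73,165). Next I compute the poses and overlay the model to check.

```bash
cat >> h.py <<'E'
def un(p,k,x0,y0): return (np.array(p,float)+.5)/k-.5+[x0,y0]
def bedpt(bed,yaw,x,y,z):
    c,s=np.cos(yaw),np.sin(yaw); return np.array([bed[0]+c*x-s*y,bed[1]+s*x+c*y,z])
def tool(yaw): # pointing down, jaws opening along direction yaw
    z=np.array([np.cos(yaw),np.sin(yaw),0]); x=np.array([0,0,-1.]); return np.column_stack([x,np.cross(z,x),z])
E
python3 - <<'E'
from h import *
s=np.load('pics/top0.npz')
C=np.array([p2w(s,un(p,15,305,205),.004) for p in[(112,232),(355,115),(505,460),(255,555)]])
print('board ctr',C.mean(0),'sides',[round(np.linalg.norm(C[i]-C[(i+1)%4]),4) for i in range(4)])
d=(C[0]-C[3])+(C[1]-C[2]);print('yaw',np.arctan2(d[1],d[0]))
f=s['frame'].astype(int);m=((f[...,2]>f[...,0]+40)&(f[...,2]>f[...,1]+40))[205:245,305:345].astype(np.uint8)
(cx,cy),_,a=cv2.minAreaRect(cv2.findNonZero(m));print('rect',p2w(s,(cx+305,cy+205),.004),a,_)
H=[p2w(s,un(p,5,200,180),.012) for p in[(48,70),(335,77),(332,257),(42,250)]]
H=np.array(H);print('base ctr',H.mean(0),[round(np.linalg.norm(H[i]-H[(i+1)%4]),4) for i in range(4)])
d=(H[0]-H[1])+(H[3]-H[2]);yaw=np.arctan2(d[1],d[0])-np.pi/2
L=p2w(s,un((214,160.5),5,200,180),.04);R_=p2w(s,un((268,163),5,200,180),.04)
mid=(L+R_)/2; c,sn=np.cos(yaw),np.sin(yaw)
bed=mid+2.5e-3*np.array([-sn,c,0]);print('yaw',yaw,'bed',bed)
kn=p2w(s,un((90,157),5,200,180),.048);print('knob seen',kn,'pred',bedpt(bed,yaw,0,.0945,.048))
k=10;x0,y0=205,188;im=cv2.imread('pics/top0.png')[y0:y0+48,x0:x0+68]
im=cv2.resize(im,None,fx=k,fy=k,interpolation=cv2.INTER_CUBIC)
def line(P,col):
    q=[((w2p(s,bedpt(bed,yaw,*p))-[x0,y0]+.5)*k-.5) for p in P]
    cv2.polylines(im,[np.int32(np.round(q))],True,col,1)
for a,b in((-32.5,-20.5),(15.5,49.5)):
    line([(x*.05,y/1e3,.04) for x,y in((-1,a),(1,a),(1,b),(-1,b))],(0,255,255))
t=np.linspace(0,6.28,40)
line([(.022*np.cos(u),.0945+.022*np.sin(u),.048) for u in t],(0,255,0))
a=-.75;line([(.021*np.cos(a)*q-.007*np.sin(a)*w,.0945+.021*np.sin(a)*q+.007*np.cos(a)*w,.078) for q,w in((-1,-1),(1,-1),(1,1),(-1,1))],(255,255,0))
cv2.imwrite('pics/ov.png',im)
E
```

```text
board ctr [ 0.47136916 -0.2336649   0.004     ] sides [np.float64(0.0595), np.float64(0.0815), np.float64(0.0585), np.float64(0.0764)]
yaw 0.37421037408526353
rect [ 0.47256226 -0.23446686  0.004     ] 66.37062072753906 (23.6483097076416, 17.464248657226562)
base ctr [0.52617955 0.05224886 0.012     ] [np.float64(0.1899), np.float64(0.1185), np.float64(0.1896), np.float64(0.1189)]
yaw -0.04621257823049474 bed [0.52357011 0.01947687 0.04      ]
knob seen [0.52783445 0.11336381 0.048     ] pred [0.52793564 0.11387598 0.048     ]
```

View pics/ov.png

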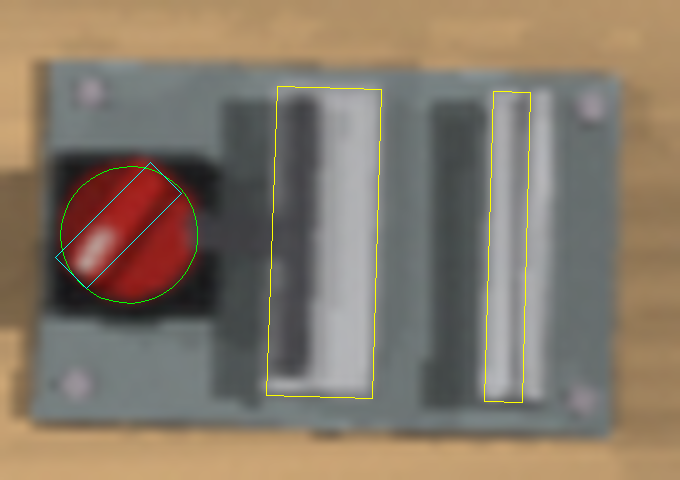

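The overlay fits the ledges and disc to about 1 mm. The wing bar is tilted roughly 45 degrees and I'll refine that later. Now I grasp the board.

```bash
cat >> h.py <<'E'
def best(pos,yaw):
    c=[(abs(q[5]),y) for y in(yaw,yaw+np.pi) if (q:=r.ik(pos,tool(y))) is not None]
    return min(c)[1]
def st(): 
    s=r.state(); print('t',round(s['time'],2),'pos',np.round(s['position'],4),'F',np.round(s['contact_force'],2),'w',round(s['grip_width'],4),'q6',round(s['qpos'][5],3)); return s
E
python3 - <<'E'
from h import *
p=np.array([.472,-.234,.0]); y=best(p+[0,0,.14],.385+np.pi/2); print(y)
r.move_gripper(.06,40)
r.goto(p+[0,0,.14],tool(y)); st()
print(r.move_straight(p+[0,0,.040],vel=.1,contact_N=6)); st()
r.move_gripper(0.0,40); st()
r.move_straight(p+[0,0,.16],vel=.15); st()
snap('scene','sc1'); snap('top','top1')
a=cv2.imread('pics/sc1.png')[100:260,180:380]; cv2.imwrite('pics/v6.png',cv2.resize(a,None,fx=3.5,fy=3.5,interpolation=cv2.INTER_CUBIC))
E
```

```text
5.0973889803846895
t 3.42 pos [ 0.4724 -0.2334  0.1401] F [-0.11 -0.38 -0.27] w 0.06 q6 0.643
False
t 4.58 pos [ 0.4726 -0.2344  0.0406] F [-0.89 -0.58 -0.22] w 0.0601 q6 0.643
t 4.99 pos [ 0.4726 -0.2344  0.0407] F [0.58 0.53 3.62] w 0.0233 q6 0.643
t 5.94 pos [ 0.471  -0.2334  0.1589] F [ 0.62  1.6  -1.36] w 0.0235 q6 0.643
```

View pics/v6.png

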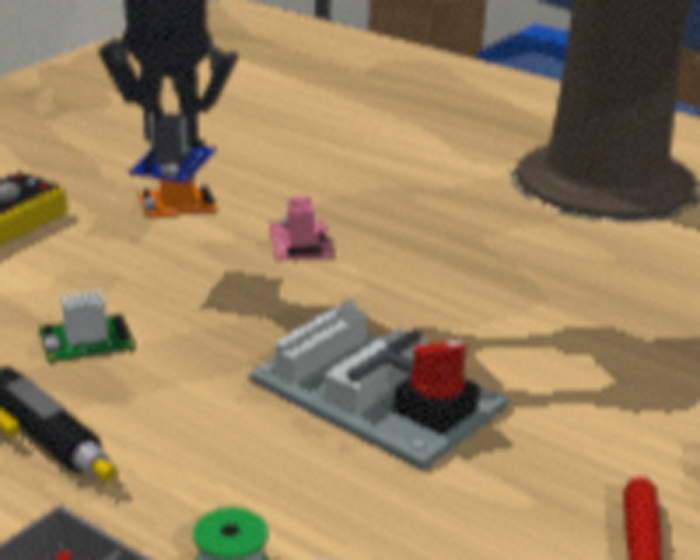

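The board is held level and clear of the table. Next I carry it above the holder and check the alignment before lowering.

```bash
python3 - <<'E'
from h import *
bed=np.array([.5236,.0195,.0]);yaw=-.040
R=tool(1.5*np.pi+yaw)
r.goto(bed+[0,0,.16],R)
r.move_straight(bed+[0,0,.104],vel=.1);r.wait(.3);st()
snap('top','top2');s=snap('scene','sc2')
a=cv2.imread('pics/top2.png')[180:246,200:290];b=cv2.imread('pics/sc2.png')[160:240,240:340]
a=cv2.resize(a,(800*9//16,330),interpolation=cv2.INTER_CUBIC);b=cv2.resize(b,(412,330),interpolation=cv2.INTER_CUBIC)
a=cv2.resize(cv2.imread('pics/top2.png')[188:236,205:273],(396,280),interpolation=cv2.INTER_CUBIC)
b=cv2.resize(cv2.imread('pics/sc2.png')[165:235,245:335],(400,311),interpolation=cv2.INTER_CUBIC)
c=np.zeros((311,800,3),np.uint8);c[:280,:396]=a;c[:,400:]=b;cv2.imwrite('pics/v7.png',c)
E
```

```text
t 8.06 pos [0.5241 0.0195 0.1047] F [ 0.25 -0.58 -1.19] w 0.0236 q6 1.565
```

View pics/v7.png

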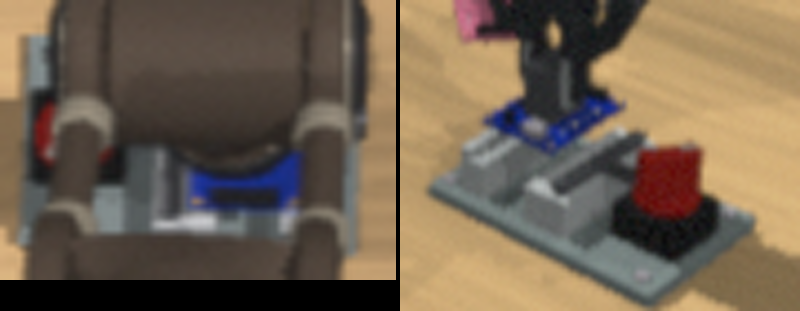

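The scene view shows the board level above the ledges. I check the offsets with projected outlines.

```bash
python3 - <<'E'
from h import *
bed=np.array([.5236,.0195,.0]);yaw=-.040
out=[]
for f,x0,y0,w,h,k in(('top2',228,205,40,32,10),('sc2',250,175,57,57,7)):
    s=np.load(f'pics/{f}.npz');im=cv2.resize(cv2.imread(f'pics/{f}.png')[y0:y0+h,x0:x0+w],None,fx=k,fy=k,interpolation=cv2.INTER_CUBIC)
    def line(P,col):
        q=[((w2p(s,bedpt(bed,yaw,*p))-[x0,y0]+.5)*k-.5) for p in P]
        cv2.polylines(im,[np.int32(np.round(q))],True,col,1)
    rect=lambda x,a,b,z:[(X,Y,z) for X,Y in((-x,a),(x,a),(x,b),(-x,b))]
    line(rect(.05,-.0325,-.0205,.04),(0,255,255));line(rect(.05,.0155,.0495,.04),(0,255,255))
    line(rect(.04,-.03,.03,.0685),(0,255,0))
    out.append(im)
H=max(i.shape[0] for i in out)
cv2.imwrite('pics/v8.png',np.hstack([cv2.copyMakeBorder(i,0,H-i.shape[0],0,0,0) for i in out]))
E
```

```text
(no output)
```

View pics/v8.png

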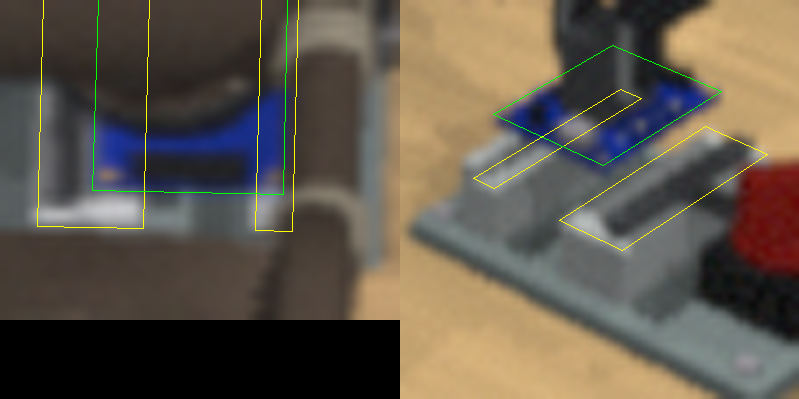

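Compared with the predicted outline, the top view puts the board about 1.4 mm toward the lip and 2 mm toward +x. The ledges match. I shift it accordingly, then lower with contact sensing.

```bash
python3 - <<'E'
from h import *
bed=np.array([.5236,.0195,.0]);yaw=-.040
t=bedpt(bed,yaw,-.0015,.0017,0)
r.move_straight(t+[0,0,.104],vel=.05)
c=r.move_straight(t+[0,0,.086],vel=.05,contact_N=5);print(c);st()
if not c:
    c=r.move_straight(t+[0,0,.077],vel=.02,contact_N=4);print(c);s=st()
snap('scene','sc3')
cv2.imwrite('pics/v9.png',cv2.resize(cv2.imread('pics/sc3.png')[165:235,245:335],None,fx=7,fy=7,interpolation=cv2.INTER_CUBIC))
E
```

```text
False
t 8.92 pos [0.5217 0.0212 0.0853] F [-0.04  0.31 -1.38] w 0.0234 q6 1.568
True
t 9.28 pos [0.523  0.0212 0.0807] F [ 0.86 -0.01  3.76] w 0.0233 q6 1.568
```

View pics/v9.png

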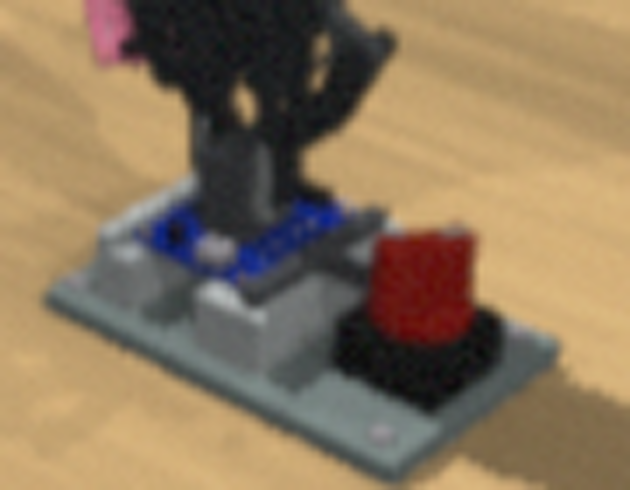

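Contact came at z = 0.0807, where the ledges were expected, and the picture shows the board flat between lip and jaw. I let go, retreat sideways and take a clear look.

```bash
python3 - <<'E'
from h import *
r.move_gripper(.05,40);r.wait(.3);s=st()
p=s['position']
r.move_straight([p[0],p[1],.17],vel=.15)
r.goto([.38,.30,.24],tool(1.5*np.pi-.04));st()
snap('top','top4')
s=np.load('pics/top4.npz');bed=np.array([.5236,.0195,.0]);yaw=-.040
k=10;x0,y0=203,188;im=cv2.resize(cv2.imread('pics/top4.png')[y0:y0+48,x0:x0+70],None,fx=k,fy=k,interpolation=cv2.INTER_LANCZOS4)
q=[(w2p(s,bedpt(bed,yaw,x,y,.044))-[x0,y0]+.5)*k-.5 for x,y in((-.04,-.03),(.04,-.03),(.04,.03),(-.04,.03))]
cv2.polylines(im,[np.int32(q)],True,(0,255,0),1)
print((w2p(s,bedpt(bed,yaw,0,.0945,.078))-[x0,y0]+.5)*k)
cv2.imwrite('pics/v10.png',im)
E
```

```text
t 10.0 pos [0.5215 0.0213 0.0796] F [-0.94  0.28 -1.21] w 0.0506 q6 1.568
t 11.97 pos [0.3802 0.2993 0.2394] F [-0.21  0.52  0.46] w 0.0501 q6 2.189
[138.45388651 226.90479838]
```

View pics/v10.png

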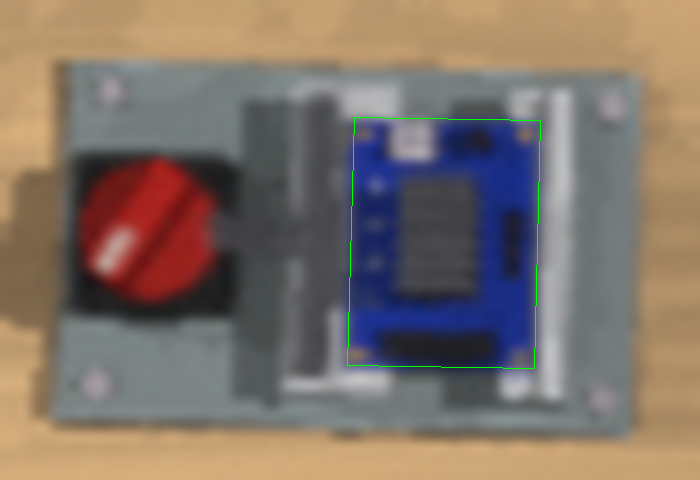

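The board lies on both ledges, right on the predicted outline, with the jaw at column ~320 clear of it. The bar mark runs from (98,272) to (132,230), so the screw is at about 0.67 rad. One grasp is enough, with q6 going from -0.65 to 2.28. I grip the knob and turn it.

```bash
cat >> h.py <<'E'
BY=-.040
def sig():
    z=r.state()['tool_rot'][:,2]; return BY+np.pi/2-np.arctan2(z[1],z[0])
E
python3 - <<'E'
from h import *
bed=np.array([.5236,.0195,.0]);k=bedpt(bed,BY,0,.0945,0)
R=tool(BY+np.pi/2-.67)
r.goto(k+[0,0,.17],R);st()
print(r.move_straight(k+[0,0,.0775],vel=.1,contact_N=6));st()
r.move_gripper(0,80);s=st();print(s['wrist_torque'],sig(),s['qpos'])
E
```

```text
t 14.49 pos [0.5274 0.114  0.1701] F [-0.95 -0.18  0.24] w 0.0499 q6 -0.729
False
t 15.57 pos [0.5281 0.114  0.0781] F [ 0.41  0.58 -0.06] w 0.0498 q6 -0.729
t 15.98 pos [0.5288 0.1145 0.0786] F [1.85 2.85 3.26] w 0.0122 q6 -0.729
[ 0.35499341 -0.17785419 -0.06730049] 0.6705405452387314 [ 1.32325769e-01  3.88018488e-01  1.94379215e+00  9.22028182e-04
  8.06362593e-01 -7.28564373e-01]
```

```bash
python3 - <<'E'
from h import *
q=np.array(r.state()['qpos']);q0=q[5];s0=.67
def turn(s):
    q[5]=q0+s-s0; r.move_joints(q); S=r.state(); print(round(s,2),round(sig(),3),'tz',round(S['wrist_torque'][2],3),'e6',round(S['effort'][5],3),'F',np.round(S['contact_force'],1),'w',round(S['grip_width'],4),'t',round(S['time'],2)); return S
for s in(1.2,2.0,2.8,3.3): turn(s)
for s in np.arange(3.36,3.9,.06):
    S=turn(s)
    if abs(S['wrist_torque'][2])>.6: break
r.wait(.4);S=turn(s)
E
```

```text
1.2 1.199 tz -0.041 e6 -0.032 F [-0.8 -0.2  2.9] w 0.0125 t 16.56
2.0 1.999 tz -0.08 e6 -0.05 F [-3.9 -0.4  5.2] w 0.0123 t 17.34
2.8 2.8 tz -0.067 e6 -0.049 F [-3.8  1.8  6.4] w 0.0123 t 18.12
3.3 3.301 tz -0.055 e6 -0.041 F [-4.5  2.5  5.9] w 0.0121 t 18.68
3.36 3.361 tz -0.056 e6 -0.027 F [-4.3  2.8  5.2] w 0.0124 t 18.93
3.42 3.421 tz -0.04 e6 -0.028 F [-4.1  4.   7. ] w 0.0127 t 19.18
3.48 3.481 tz -0.002 e6 -0.016 F [-4.1  4.3  5.9] w 0.0125 t 19.43
3.54 3.541 tz 0.027 e6 0.013 F [-4.5  4.5  6. ] w 0.0127 t 19.68
3.6 3.6 tz 0.012 e6 0.042 F [-4.   5.   5.5] w 0.0125 t 19.93
3.66 3.654 tz 1.349 e6 1.386 F [-4.   5.5  5.9] w 0.0126 t 20.18
3.66 3.653 tz 1.373 e6 1.355 F [-4.2  5.4  5.9] w 0.0124 t 20.82
```

The torque jumped to 1.37 N m at a tool angle of 3.65, against the nominal 3.6, so the screw is seated. I hold it there, then back off a quarter turn.

```bash
python3 - <<'E'
from h import *
q=np.array(r.state()['qpos']);g=sig()
q[5]-=g-2.075
r.move_joints(q);r.wait(.5);s=st();print(sig(),s['wrist_torque'],s['dq'])
snap('scene','sc5');snap('top','top5')
a=cv2.resize(cv2.imread('pics/sc5.png')[165:235,245:335],(400,311),interpolation=cv2.INTER_CUBIC)
b=cv2.resize(cv2.imread('pics/top5.png')[185:237,203:273],(400,297),interpolation=cv2.INTER_CUBIC)
cv2.imwrite('pics/v11.png',np.hstack([a,cv2.copyMakeBorder(b,0,14,0,0,0)]))
d=cv2.absdiff(cv2.imread('pics/top5.png'),cv2.imread('pics/top0.png'))
E
```

```text
t 22.73 pos [0.5273 0.1144 0.0786] F [ 0.86 -6.44  2.22] w 0.0127 q6 0.677
2.073482985350193 [-0.96028992 -0.10936529  0.04234325] [ 8.89685227e-05 -1.48272166e-03  3.81220027e-04  2.47495316e-04
  1.36441346e-04  1.02873670e-03]
```

View pics/v11.png

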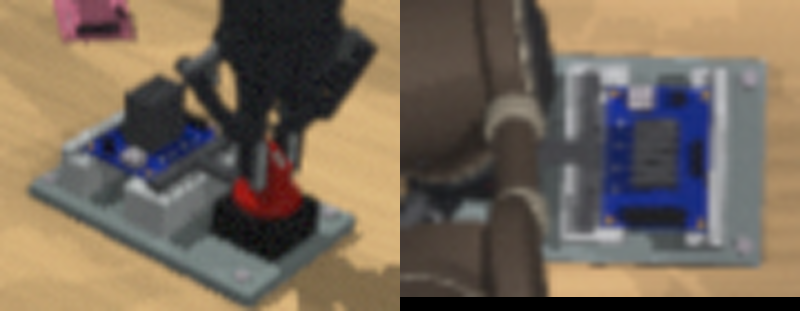

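The board lies flat against the lip. The jaw (column ~590) is slightly clear of the board edge (~605), and the fingers still grip the bar. I hand the job in.

```bash
python3 -c "
from h import *
r.finish_job()"
```

```text
the job is handed in; nothing more can be done
```

I set the blue board flat on both ledges and let go. I then turned the thumbscrew clockwise to its stop in one grasp, backed it off a quarter turn, and handed in still gripping it. The job finished at about 23 s of the 58 s allowed; no verdict is reported.

- **Board:** Contact on lowering came at the expected ledge height. The later top view showed the board within about 1 mm of the predicted outline. The last picture shows it against the lip with a small gap to the jaw.
- **Thumbscrew:** Torque rose sharply to 1.37 N m at a measured tool angle of 3.65 rad, which is 0.05 rad past the nominal 3.6. I put that down to my yaw estimate and flex in the drive. I backed off 1.58 rad from there, so the screw should be at about 2.03 rad, and it was at rest.
- **Grip:** The fingers hold the wing bar at 80 N set effort. They read 12.7 mm wide on the 14 mm bar, probably because the pads give at that effort. A sideways force of about 6 N remained on the tool.
- **Not checked:** I did not compare the bystanders' final positions in the pictures. I saw no unexpected contact forces along the way.

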